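# Press a bushing home on the arbor press and hold it

### The job

The brass bushing in the aluminium link under the arbor press's ram is only started in its bore. Flip the press's safety catch clear of the lever, then pull the lever down until the bushing's flange is fully home against the link, and finish still holding the lever down with firm pressure on the bushing: do not let go of it. Leave the other things on the bench where they are.

Things in the scene. Friction and masses are not known exactly. Their poses are not given: they have to be found in the camera images.
- press: Blue cast-iron bench arbor press fixed to the bench: foot 205 x 120 mm, head top 222 mm high, catch ear 277 mm, ram top 266 mm. Origin on the bench top straight below the lever's axis; z up; -x points out of its open front (to which the lever leans and is pulled), -y to the side with lever and catch. The head reaches 60 mm in front of the origin and 30 mm to either side.
- catch (a joint): Angle of the safety catch, rad: 0 to about 0.05 = hooked over the lever's stud, lever locked; clear of it from 0.3 on; 0.9 = fully flipped back. It turns about an axis parallel to the press's y, 42 mm below the tab's centre, and stays where it is put (2 to 3 N at the tab moves it). Pushing the tab backwards (press +x) by about 35 mm flips it fully.
- catch_tab (a point): Centre of the catch's thumb tab, an upright steel pad at the very top of the press on the lever side: 10 mm thick along the press's x, 30 mm wide along y, 22 mm high. In front of it (press -x) it is free for 60 mm at its height. An 8 mm plate hook runs from the pivot below it forwards and down to a stud on the lever. As the catch flips, the tab goes back and down.
- lever_ball (a point): Centre of the black ball, 32 mm in diameter, at the end of the lever. At rest the lever leans 50 degrees above the level, towards the front of the press, the ball about 308 mm above the bench. A steel bar 14 mm thick runs from it to the lever's axis. Nothing else is within 50 mm of the ball, before, during or after the pull.
- lever_axis (a point): Point on the lever's axis of turning (parallel to the press's y axis) in the plane in which the bar and ball swing: 170 mm above the bench, 180 mm from the ball's centre.
- press_lever: The lever: bar, ball and catch stud. It turns 1.0 rad from rest to home (ball then 147 mm above the bench), a firm stop; under 0.05 rad while the catch is hooked. The ram meets the bushing at 0.45 to 0.6 rad. A spring lifts it when let go. At the ball: 3 to 5 N to move, 12 N to press in, 8 N or more (better 15 to 20 N) to keep firm pressure once home. Origin on the axis, in the press's mid plane.
- ram: The steel ram, 22 mm square, geared to the lever: it goes down 18 mm per radian. Origin at the centre of its lower face.
- flange_top (a point): Centre of the top face of the bushing's flange, which the ram presses on: 95 to 98 mm above the bench at the start, 88 mm when home.
- bushing: The brass bushing below the ram: flange 38 mm in diameter, 4 mm thick, on a 28 mm barrel in the link's bore. Origin at the centre of the flange's underside; 7 to 10 mm above the link's face at the start, on it (84 mm above the bench) when home. It stays as deep as it has been pressed.
- spares_drawer: Bystander: clear plastic small-parts drawer, 140 x 76 x 48 mm, with two spare bushings in it. Origin at the centre of its underside.
- done_link: Bystander: a finished aluminium link with its bushing home, 134 x 46 x 40 mm, lying on the bench. Origin at the centre of its underside.
- grease_tin: Bystander: plain aluminium tin, 72 mm in diameter, 70 mm high. Origin at the centre of its underside.
- hammer: Bystander: hammer lying on the bench, 280 mm long. Origin below its middle.

How it is judged:
By the outcome, as a careful person would: the job done as asked, in the order asked, and still so for the second after the job is handed in, while the arm keeps its last pose, push and grip.
It also fails if it takes over 54 s, if anything falls off the work surface, if the arm or the gripper's body presses on something with over 40 N, if the wrist force passes 120 N, or if a joint passes its speed limit or range.

### The arm

A 6-joint arm with a two-finger parallel gripper is mounted at the origin on the work surface. World frame = base frame: x ahead of the robot, y to its left, z up, the work surface at z = 0. Lengths are in m, angles in rad, forces in N, time in s.
With the tool pointing down it reaches from about 0.4 to 0.825 m from the base axis. Payload 7 kg.
Tool frame: the origin (TCP) lies between the finger pads; the fingertips stand arm.nose_length ahead of it and the grasp point (between the pads) is the TCP (arm.nose_length is the distance from the TCP to the fingertips, in m); x points along the fingers, z is the direction in which the jaws open and shut, and the axes are right-handed (so a half turn about x gives the same grasp; the last joint's range is limited). The gripper opens to 88 mm and grips with 3 to 60 N. Pads are 19 mm wide; open, the fingers measure 130 mm over their backs; the gripper's body (78 mm by 193 mm) begins 47 mm behind the grasp point.
Start: joints at [1.632, 0.359, 0.012, 0, -1.224, -0.288], TCP at [0.152, 0.658, 0.246] pointing down, gripper open.
Joint ranges: [-3.07, 3.07], [-1.43, 2.12], [-1.02, 1.25], [-3.03, 1.67], [-3.05, -0], [-3.03, 3.03]. Speed limits (rad/s): [2.39, 2.39, 3.01, 3.14, 3.14, 3.14].

### API

Orientations are given as [roll, pitch, yaw] about the fixed x, y, z axes, in that order (R = Rz(yaw) Ry(pitch) Rx(roll)).
In Python, from station import arm, viewer, spotter gives the robot as it stands.
- The arm moves only by the shell command python3 -m handwheel 'ROWS' [FORCE]. ROWS is a JSON object of lists of equal length, an entry for each row: "gripper": the gripper command: -1 is shut, 1 is fully open, values between are in proportion; "travel": the shift along the world's x, y, z each as a share of 500 mm, from -1 to 1, a list of three; "spin": the turn about the world's z as a share of 45 degrees, from -1 to 1. A call has 1 to 20 rows; each row is the pose to reach, as a shift and turn from the pose commanded when the call began; what a row does not reach only later rows make up. A row lasts 1/10 s, in which the tool goes at most 50 mm and 8.59 degrees, less where a joint would pass 70% of its speed; a pose out of reach is approached as far as the arm can. A call with a number of a shift or a turn outside -1 to 1 is refused whole. A call with a gripper value outside its range is refused whole. The fingers move at their own pace and stop on an object; FORCE is the grip in N (left out, the last holds). Time passes only in rows, so rows that repeat a pose let the fingers close. It gives the time, the measured TCP pose, the force and the opening at its end, in the units of the state.
- arm.get_state(): the state, without advancing time (a new reading comes with each control period).
- viewer.grab_frame(name): name is "side" or "top" or "wrist"; returns a dict with "pixels" (384x512x3 uint8, blue, green, red), "fx", "fy", "cx", "cy" (pixels), "eye" and "attitude" of the camera in the world. Camera axes: x right, y down, z forward; pixel columns grow to the right and rows downward; lengths in m; the calibration is good to about 2 mm. The wrist camera is an equidistant fisheye: a pixel r from the principal point sees the ray r / f radians off the axis. A picture is of the moment at which its call begins. There is no depth.
- arm.job_done(): hands the job in, once; it reports no verdict.
Trained networks look in the newest picture that a camera, given by its name, has taken for a name from the list of things; names that differ only in an ending like _2 or _b are one class to them, and where a whole thing is asked for, a point or a joint stands for the part that bears it (a point fixed in the world has none). Each returns a list of dicts, best first, with "conf" (0 to 1); they miss things now and then, are a little off and sometimes report something else, mostly with a low value. They report only what shows in the picture. A call takes as long as a camera call.
- spotter.spot_in(camera, label): "rect" ([left, top, right, bottom] in pixels, round what is visible of it).
- spotter.tip_of(camera, label): "at" ([column, row] in pixels: a listed point, or the origin of a listed thing).
The state is a dict: "t": time; "q": joint angles; "qd": joint speeds; "joint_efforts": joint torques, N m; "eef_pos": TCP position; "ee_rot": TCP orientation; "force": force on the tool from outside, world axes, zero at the start; "moment": the same for the moment, N m; "width": finger opening in m.
Only numpy, scipy, OpenCV 4.12 (cv2) and the standard library are available. Lean on these libraries where they do the work, as an engineer would, in place of code of your own. Each camera call takes 0.05 s, during which the arm holds its last target.

## Working session

There is one attempt and no reset: what is moved stays moved. The work goes in short steps, Python scripts to look and compute and a shell command to move; the robot and the scene stay as the last step left them, time stands still between calls to the robot, and variables do not carry over. Pictures are saved under pics/ and viewed, and the job is handed in when it is done.

```bash
ls; mkdir -p pics
python3 - <<'E'
from station import arm, viewer, spotter
import cv2
s=arm.get_state(); print(s, arm.nose_length)
for c in ("side","top","wrist"):
    f=viewer.grab_frame(c); cv2.imwrite(f"pics/{c}0.png",f["pixels"]); print(c,{k:v for k,v in f.items() if k!="pixels"})
    for l in ("catch_tab","lever_ball","lever_axis","flange_top","press"):
        print(c,l,spotter.tip_of(c,l)[:2])
E
```

```text
pics
{'t': 0.0, 'q': array([ 1.63209296e+00,  3.59400049e-01,  1.10626501e-02, -3.57080138e-04,
       -1.22411997e+00, -2.88091812e-01]), 'qd': array([ 0.00077395,  0.00076152, -0.00013761,  0.00025153,  0.0006754 ,
       -0.00128888]), 'joint_efforts': array([ 2.09980186e-03, -5.82730114e+01,  2.93043441e+01,  6.99674428e+00,
        6.85954874e-03, -1.50661845e-04]), 'eef_pos': array([0.15170202, 0.65725484, 0.24461456]), 'ee_rot': array([ 0.0887161 ,  1.56910169, -1.708997  ]), 'force': array([ 0.40428648, -0.16131503, -0.0275842 ]), 'moment': array([ 0.02174066, -0.00159521,  0.0003321 ]), 'width': 0.08785291164953503} 0.019
side {'fx': 491.4531523477177, 'fy': 491.4531523477177, 'cx': 251.46336640251786, 'cy': 184.3925359216343, 'eye': array([0.97572343, 0.9040501 , 0.89386462]), 'attitude': array([-2.23996022,  0.0103862 ,  2.73234717])}
side catch_tab [{'at': [264.4, 151.4], 'conf': 0.6}, {'at': [342.1, 282.6], 'conf': 0.55}]
side lever_ball [{'at': [252.6, 116.4], 'conf': 0.56}]
side lever_axis [{'at': [258.3, 198.1], 'conf': 0.91}]
side flange_top [{'at': [253.1, 117.1], '
[... 286 characters left out ...]
5553,  0.00359434, -1.59871165])}
top catch_tab [{'at': [238.5, 185.5], 'conf': 0.76}]
top lever_ball [{'at': [294.1, 201.0], 'conf': 0.65}]
top lever_axis [{'at': [238.8, 187.0], 'conf': 0.81}, {'at': [240.0, 186.4], 'conf': 0.26}]
top flange_top [{'at': [255.6, 160.2], 'conf': 0.33}]
top press [{'at': [239.5, 208.7], 'conf': 0.61}, {'at': [256.7, 159.0], 'conf': 0.26}]
wrist {'fx': 297.3186396354542, 'fy': 297.3186396354542, 'cx': 250.61098739643282, 'cy': 193.54273739277482, 'eye': array([0.23009934, 0.63935451, 0.3858579 ]), 'attitude': array([ 2.83926930e+00,  1.79297937e-04, -1.79660381e+00])}
wrist catch_tab []
wrist lever_ball []
wrist lever_axis []
wrist flange_top []
wrist press []
```

View pics/side0.png

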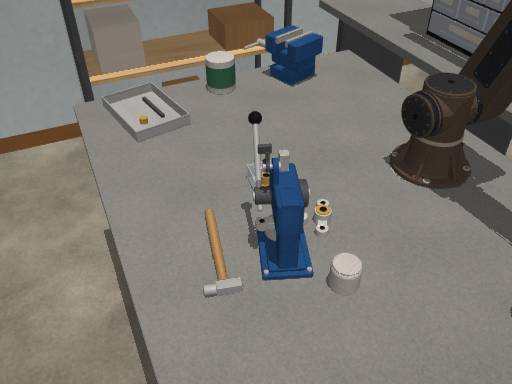

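View pics/top0.png

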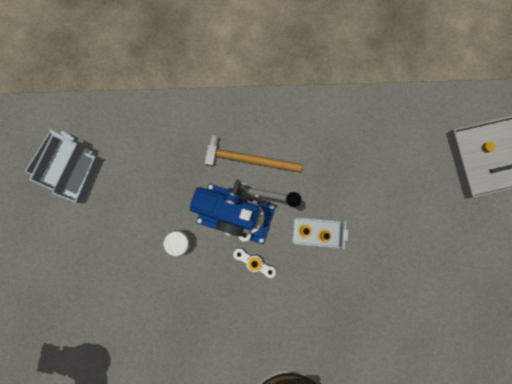

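```bash
cat > h.py <<'E'
import numpy as np
from scipy.spatial.transform import Rotation as R
from station import arm, viewer, spotter
import cv2
def ray(f,p):
    d=np.array([(p[0]-f["cx"])/f["fx"],(p[1]-f["cy"])/f["fy"],1.])
    d=R.from_euler("xyz",f["attitude"]).apply(d); return f["eye"],d/np.linalg.norm(d)
def tri(rs):
    A=sum(np.eye(3)-np.outer(d,d) for o,d in rs); b=sum((np.eye(3)-np.outer(d,d))@o for o,d in rs)
    x=np.linalg.solve(A,b); return x,[np.linalg.norm((np.eye(3)-np.outer(d,d))@(x-o)) for o,d in rs]
def proj(f,X):
    c=R.from_euler("xyz",f["attitude"]).inv().apply(np.asarray(X)-f["eye"]); return f["cx"]+f["fx"]*c[...,0]/c[...,2], f["cy"]+f["fy"]*c[...,1]/c[...,2]
def atz(f,p,z):
    o,d=ray(f,p); return o+d*(z-o[2])/d[2]
E
python3 - <<'E'
from h import *
F={c:viewer.grab_frame(c) for c in("side","top")}
for c,(x0,y0,x1,y1) in {"side":(195,95,355,295),"top":(180,125,360,285)}.items():
    im=F[c]["pixels"][y0:y1,x0:x1]; k=4 if c=="top" else 3
    cv2.imwrite(f"pics/{c}z.png",cv2.resize(im,None,fx=k,fy=k,interpolation=cv2.INTER_CUBIC))
print(tri([ray(F["side"],(254.5,117.5)),ray(F["top"],(294,199.5))]))
print(tri([ray(F["side"],(264.4,151)),ray(F["top"],(238.5,185.5))]))
print(tri([ray(F["side"],(258.3,198.1)),ray(F["top"],(238.8,187))]))
for c in F:
  for l in("lever_ball","catch_tab","press"): print(c,l,spotter.spot_in(c,l)[:2])
E
```

```text
(array([ 0.58041914, -0.00265023,  0.30896478]), [np.float64(0.00091539989203971), np.float64(0.0009153998920397488)])
(array([0.61099112, 0.11163382, 0.29557812]), [np.float64(0.002273536636248077), np.float64(0.0022735366362480872)])
(array([0.62437649, 0.11573301, 0.17109753]), [np.float64(0.0005043829539360997), np.float64(0.0005043829539361635)])
side lever_ball [{'rect': [245.4, 109.4, 270.9, 212.6], 'conf': 0.98}, {'rect': [249.0, 112.9, 314.1, 275.9], 'conf': 0.61}]
side catch_tab [{'rect': [258.7, 146.8, 273.9, 172.5], 'conf': 0.62}]
side press [{'rect': [250.6, 111.2, 314.0, 278.1], 'conf': 0.91}]
top lever_ball [{'rect': [238.9, 182.3, 303.1, 206.4], 'conf': 0.9}]
top catch_tab [{'rect': [164.6, 229.1, 194.5, 258.2], 'conf': 0.7}, {'rect': [231.8, 181.4, 270.7, 204.8], 'conf': 0.51}]
top press [{'rect': [192.0, 176.8, 302.7, 244.5], 'conf': 0.73}]
```

```bash
ls pics
```

```text
side0.png
sidez.png
top0.png
topz.png
wrist0.png
```

View pics/sidez.png

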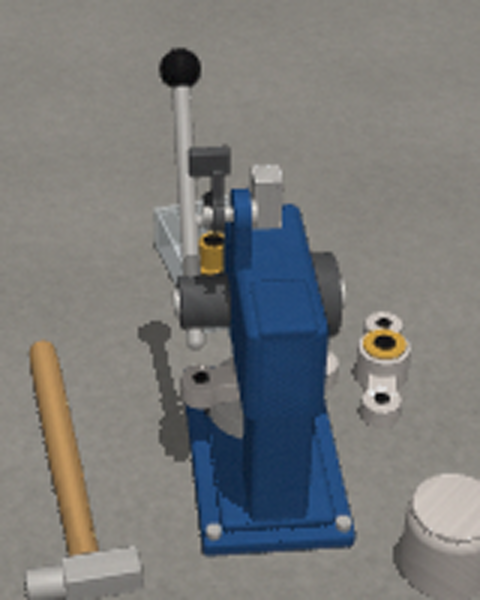

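View pics/topz.png

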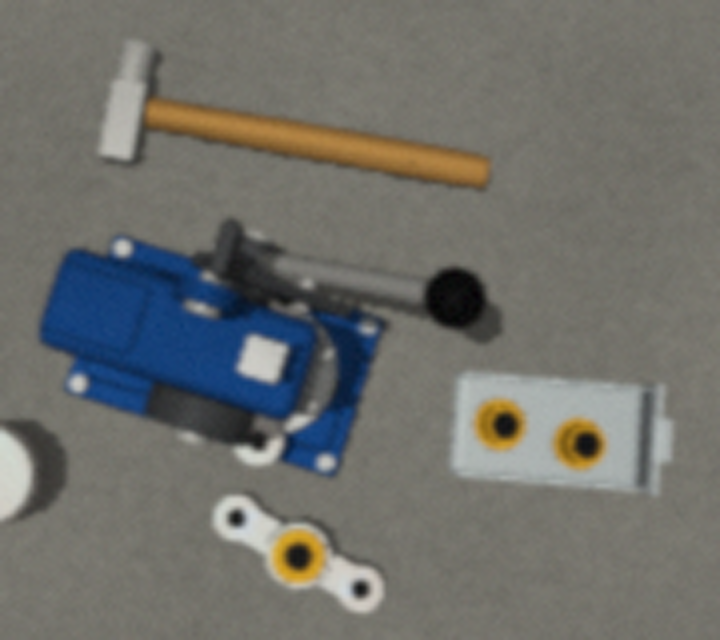

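Run:
```python
from h import *
from scipy.optimize import least_squares
F={c:viewer.grab_frame(c) for c in("side","top")}
T,S=F["top"],F["side"]
B=[np.array(p)/4+[180,125] for p in((122,248),(78,382),(325,461),(368,327))]
W=[atz(T,p,.02) for p in B]
x1=(W[0]-W[3]+W[1]-W[2]); print(np.round(W,4),"yaw long",np.arctan2(x1[1],x1[0])); y1=W[0]-W[1]+W[3]-W[2]; print("yaw short",np.arctan2(-y1[0]*-1,-y1[1]*1), y1)
yaw=np.arctan2(x1[1],x1[0])
# fit: a=ball xy from both cams with z=.308; axis
def res(v):
    ax,ay,yaw=v; u=np.array([np.cos(yaw),np.sin(yaw)])
    A=np.array([ax,ay,.170]); Bl=np.array([*(A[:2]-.1157*u),.308])
    r=[]
    for f,p in((S,(254.6,117.6)),(T,(293.9,199.4))): r+=list(np.array(proj(f,Bl))-p)
    r.append((yaw-yaw0)/0.01)
    for f,p in((S,(258.3,198.1)),(T,(238.8,187))): r+=list((np.array(proj(f,A))-p)*.3)
    return r
yaw0=yaw
s=least_squares(res,[.62,.11,yaw]); print(s.x,np.round(s.fun,2))
u=np.array([np.cos(s.x[2]),np.sin(s.x[2])]);print("ball",s.x[:2]-.1157*u)
print("tab",tri([ray(S,(265,148.5)),ray(T,(237.5,186.9))]))
```

```text
[[0.6433 0.2045 0.02  ]
 [0.5481 0.2375 0.02  ]
 [0.4873 0.0631 0.02  ]
 [0.5815 0.0296 0.02  ]] yaw long 1.2333328504971093
yaw short 1.2330889023394207 [ 0.1894515 -0.0665277  0.       ]
[0.61909338 0.10713613 1.23263042] [ 0.29  0.47 -0.07 -0.4  -0.07  0.24 -0.72  1.11  0.57]
ball [ 0.58070905 -0.00201117]
tab (array([0.6086371 , 0.11280704, 0.3019358 ]), [np.float64(0.0008814892776909195), np.float64(0.0008814892776910618)])
```

Run:
```python
from h import *
s=arm.get_state(); M=R.from_euler("xyz",s["ee_rot"]).as_matrix(); print(M.round(3))
a=np.degrees(np.arctan2(M[1,2],M[0,2])); print(a, np.degrees(np.arctan2(.332,-.943)))
```

```text
[[ 0.     0.974 -0.225]
 [ 0.    -0.225 -0.974]
 [-1.     0.    -0.   ]]
-102.99175392994873 160.6044716775025
```

```bash
python3 -m handwheel '{"gripper":[-1,-1,-1,-1,-1,-1,-1,-1,-1,-1,-1,-1],"travel":[[0,0,0.1],[0,0,0.2],[0.03,-0.04,0.3],[0.09,-0.12,0.31],[0.15,-0.2,0.31],[0.21,-0.28,0.31],[0.27,-0.36,0.31],[0.33,-0.44,0.31],[0.39,-0.52,0.31],[0.44,-0.58,0.31],[0.44,-0.58,0.31],[0.44,-0.58,0.31]],"spin":[0,-0.1,-0.25,-0.4,-0.55,-0.7,-0.85,-1,-1,-1,-1,-1]}' 20
```

```text
t: 2.6
eef_pos: [0.3724, 0.3668, 0.4009]
ee_rot: [-2.407, 1.57, 1.291]
force: [-0.1, 0.5, -0.5]
width: 0.001
```

```bash
python3 -m handwheel '{"gripper":[-1,-1,-1,-1,-1,-1,-1,-1,-1,-1,-1],"travel":[[0.05,-0.06,0],[0.1,-0.12,0],[0.15,-0.2,0],[0.2,-0.28,0],[0.26,-0.36,0],[0.32,-0.44,0],[0.38,-0.52,0],[0.44,-0.58,0],[0.446,-0.583,0],[0.446,-0.583,0],[0.446,-0.583,0]],"spin":[-0.15,-0.3,-0.45,-0.6,-0.75,-0.9,-1,-1,-1,-1,-1]}' 
python3 -m handwheel '{"gripper":[-1,-1,-1],"travel":[[0,0,0],[0,0,0],[0,0,0]],"spin":[-0.1,-0.14,-0.14]}'
python3 - <<'E'
from h import *
s=arm.get_state(); M=R.from_euler("xyz",s["ee_rot"]).as_matrix(); print(M.round(3),s["q"].round(3))
for c in ("side","top","wrist"):
    f=viewer.grab_frame(c); cv2.imwrite(f"pics/{c}1.png",f["pixels"])
    print(c,spotter.tip_of(c,"catch_tab")[:2],spotter.tip_of(c,"lever_ball")[:2])
E
```

```text
t: 3.7
eef_pos: [0.5945, 0.0774, 0.4002]
ee_rot: [0.188, 1.57, 3.104]
force: [0.5, 0.4, 0.1]
width: 0.0003
t: 4.0
eef_pos: [0.5941, 0.0778, 0.4011]
ee_rot: [-2.205, 1.57, 0.602]
force: [0.0, -0.1, 0.6]
width: 0.0005
[[ 0.001 -0.328 -0.945]
 [ 0.001 -0.945  0.328]
 [-1.    -0.001 -0.001]] [ 0.456  0.175  0.108 -0.    -1.503 -0.791]
side [{'at': [264.3, 149.7], 'conf': 0.51}] []
top [] [{'at': [293.6, 196.9], 'conf': 0.72}]
wrist [{'at': [250.7, 243.5], 'conf': 0.58}] [{'at': [235.0, 110.4], 'conf': 0.59}]
```

View pics/wrist1.png

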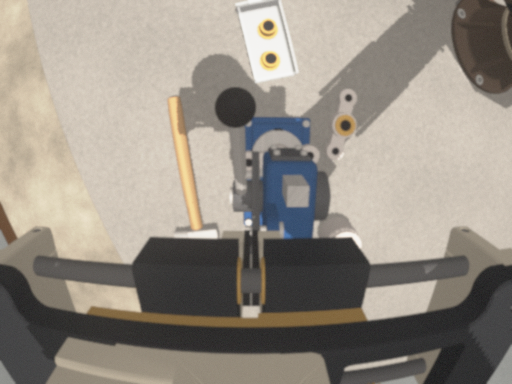

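View pics/side1.png

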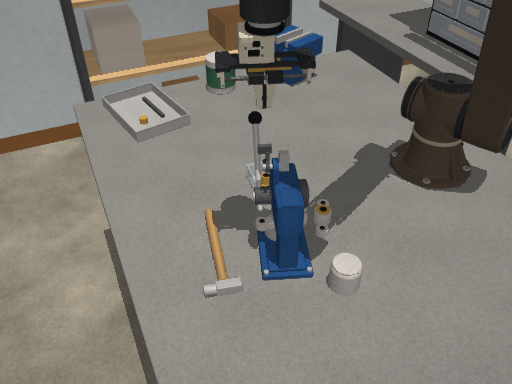

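```bash
python3 -m handwheel '{"gripper":[-1,-1,-1,-1,-1],"travel":[[0,0,-0.06],[0,0,-0.12],[0,0,-0.178],[0,0,-0.178],[0,0,-0.178]],"spin":[0,0,0,0,0]}'
python3 - <<'E'
from h import *
for c in ("side","wrist","top"):
    f=viewer.grab_frame(c); im=f["pixels"]
    if c=="side": im=cv2.resize(im[60:260,180:380],None,fx=3,fy=3,interpolation=cv2.INTER_CUBIC)
    cv2.imwrite(f"pics/{c}2.png",im)
print(arm.get_state()["force"])
E
```

```text
t: 4.95
eef_pos: [0.5951, 0.076, 0.3122]
ee_rot: [1.844, 1.57, -1.634]
force: [-0.5, 0.2, 0.8]
width: 0.0005
[-0.13121151  0.44150281 -0.23372767]
```

View pics/side2.png

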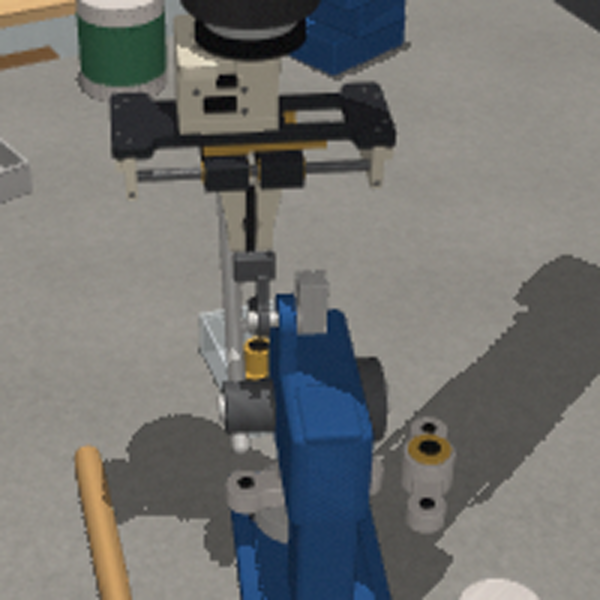

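View pics/wrist2.png

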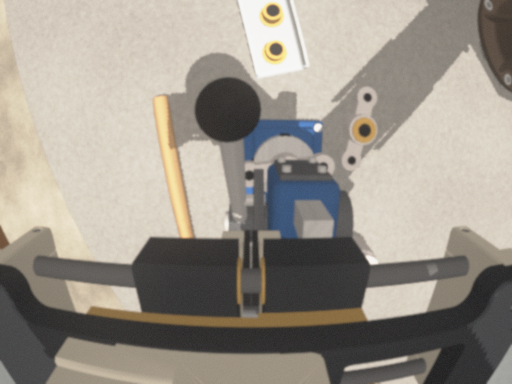

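```bash
python3 -m handwheel '{"gripper":[-1,-1,-1,-1,-1,-1],"travel":[[0.005,0.014,0],[0.01,0.028,0],[0.015,0.042,0],[0.018,0.051,0],[0.02,0.057,0],[0.02,0.057,0]],"spin":[0,0,0,0,0,0]}'
```

```text
t: 5.7
eef_pos: [0.605, 0.1049, 0.3118]
ee_rot: [2.985, 1.57, -0.493]
force: [0.3, -1.6, 1.8]
width: 0.0006
```

```bash
python3 -m handwheel '{"gripper":[-1,-1,-1,-1,-1,-1,-1,-1],"travel":[[0.003,0.01,-0.002],[0.007,0.019,-0.005],[0.01,0.028,-0.008],[0.013,0.038,-0.012],[0.016,0.046,-0.016],[0.018,0.05,-0.018],[0.018,0.05,-0.018],[0.018,0.05,-0.018]],"spin":[0,0,0,0,0,0,0,0]}'
python3 - <<'E'
from h import *
for c in ("side","top"):
    f=viewer.grab_frame(c); im=f["pixels"]
    if c=="side": im=cv2.resize(im[60:260,180:380],None,fx=3,fy=3,interpolation=cv2.INTER_CUBIC)
    cv2.imwrite(f"pics/{c}3.png",im)
s=arm.get_state();print(s["force"],s["eef_pos"])
E
```

```text
t: 6.5
eef_pos: [0.6132, 0.1272, 0.3045]
ee_rot: [1.841, 1.567, -1.638]
force: [-6.4, -10.2, 12.6]
width: 0.0004
[ -6.31135712 -10.39836991  13.32434206] [0.61316237 0.12717937 0.30448912]
```

View pics/side3.png

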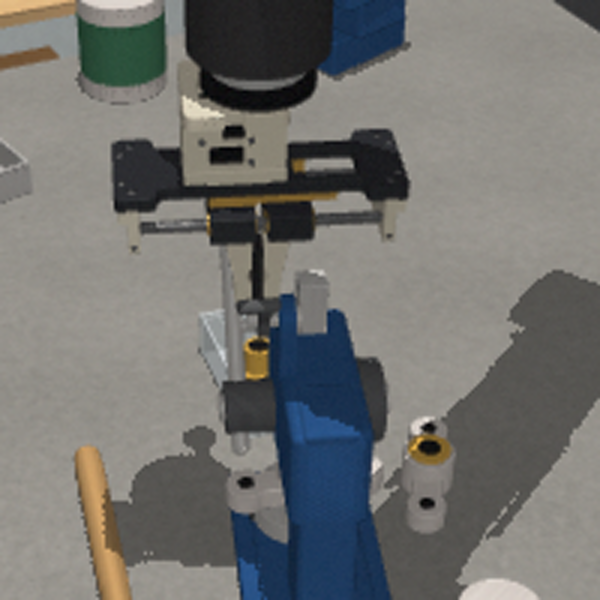

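```bash
python3 -m handwheel '{"gripper":[-1,-1,-1,1,1,1,1,1,1,1,1],"travel":[[-0.01,-0.02,0.05],[-0.02,-0.04,0.12],[-0.03,-0.08,0.19],[-0.05,-0.16,0.19],[-0.06,-0.22,0.19],[-0.066,-0.258,0.19],[-0.066,-0.258,0.19],[-0.066,-0.258,0.19],[-0.066,-0.258,0.19],[-0.066,-0.258,0.19],[-0.066,-0.258,0.19]],"spin":[0,0,0,0,0,0,0,0,0,0,0]}'
python3 - <<'E'
from h import *
F={}
for c in ("side","wrist","top"):
    f=F[c]=viewer.grab_frame(c); im=f["pixels"]
    print(c,spotter.tip_of(c,"lever_ball")[:1],spotter.tip_of(c,"catch_tab")[:1])
    if c=="side": im=cv2.resize(im[60:260,180:380],None,fx=3,fy=3,interpolation=cv2.INTER_CUBIC)
    cv2.imwrite(f"pics/{c}4.png",im)
print("pred side",proj(F["side"],np.array([.5807,-.002,.308])))
f=F["wrist"]; c=R.from_euler("xyz",f["attitude"]).inv().apply(np.array([.5807,-.002,.308])-f["eye"])
th=np.arctan2(np.hypot(*c[:2]),c[2]);d=c[:2]/np.hypot(*c[:2]);print("pred wrist",f["cx"]+f["fx"]*th*d[0],f["cy"]+f["fy"]*th*d[1])
E
```

```text
t: 7.7
eef_pos: [0.581, 0.0015, 0.3973]
ee_rot: [0.277, 1.57, 3.083]
force: [0.4, -0.2, -0.2]
width: 0.0587
side [{'at': [252.3, 119.2], 'conf': 0.74}] [{'at': [266.4, 161.5], 'conf': 0.45}]
wrist [{'at': [250.8, 201.3], 'conf': 0.9}] []
top [] []
pred side (np.float64(254.8966709850611), np.float64(118.06831180649837))
pred wrist 248.8817034436423 201.17147603846973
```

View pics/side4.png

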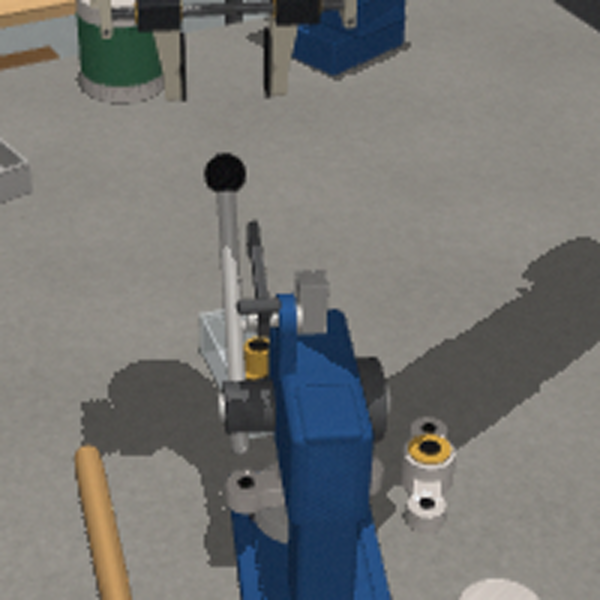

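View pics/wrist4.png

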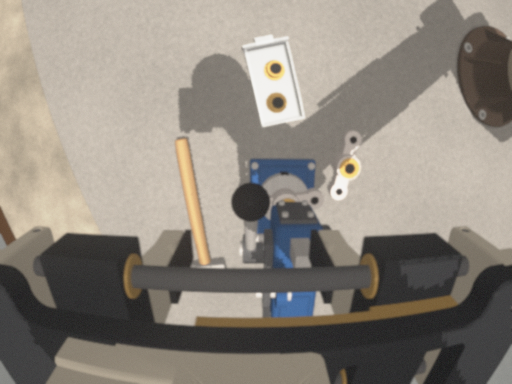

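```bash
python3 -m handwheel '{"gripper":[1,1,1,1,1,1,1,1],"travel":[[0,-0.007,0],[0,-0.007,0],[0,-0.007,-0.06],[0,-0.007,-0.12],[0,-0.007,-0.16],[0,-0.007,-0.178],[0,-0.007,-0.178],[0,-0.007,-0.178]],"spin":[0,0,0,0,0,0,0,0]}'
python3 - <<'E'
from h import *
F={}
for c in ("side","wrist"):
    f=F[c]=viewer.grab_frame(c); im=f["pixels"]
    if c=="side": im=cv2.resize(im[60:260,180:380],None,fx=3,fy=3,interpolation=cv2.INTER_CUBIC)
    cv2.imwrite(f"pics/{c}5.png",im)
print(arm.get_state()["force"])
E
```

```text
t: 8.95
eef_pos: [0.5814, -0.0029, 0.3097]
ee_rot: [-2.868, 1.569, -0.063]
force: [0.0, 0.2, -0.5]
width: 0.0875
[ 0.48996265 -0.77472503 -0.20863523]
```

View pics/side5.png

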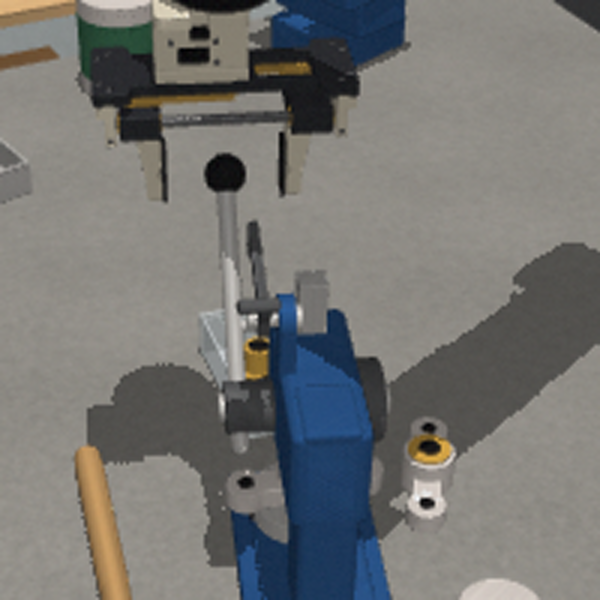

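View pics/wrist5.png

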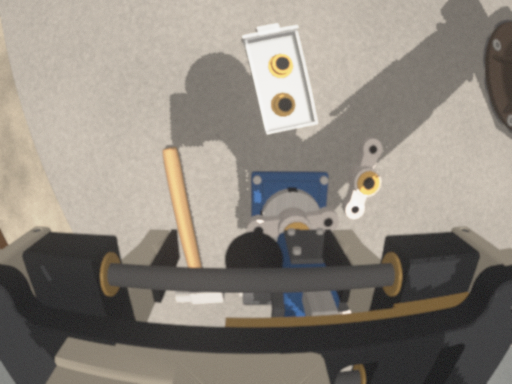

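```bash
python3 -m handwheel '{"gripper":[-1,-1,-1,-1,-1,-1,-1,-1],"travel":[[0,0,0],[0,0,0],[0,0,0],[0,0,0],[0,0,0],[0,0,0],[0,0,0],[0,0,0]],"spin":[0,0,0,0,0,0,0,0]}' 45
python3 - <<'E'
import numpy as np
# arc shifts from grip pose, share units, for TCP from lever angle 0..1
u=np.array([.332,.943])
for a in np.arange(0,1.21,.1):
    th=np.radians(50)-a
    dx=-.18*(np.cos(th)-np.cos(np.radians(50))); dz=.18*(np.sin(th)-np.sin(np.radians(50)))
    print(round(a,2),np.round([*(dx*u/.5),dz/.5],3))
E
```

```text
t: 9.85
eef_pos: [0.5799, -0.0027, 0.3083]
ee_rot: [0.25, 1.569, 3.055]
force: [-1.6, 1.6, 2.9]
width: 0.0301
0.0 [-0. -0.  0.]
0.1 [-0.009 -0.025 -0.024]
0.2 [-0.017 -0.047 -0.051]
0.3 [-0.024 -0.067 -0.081]
0.4 [-0.03  -0.084 -0.112]
0.5 [-0.034 -0.098 -0.145]
0.6 [-0.038 -0.109 -0.179]
0.7 [-0.041 -0.116 -0.214]
0.8 [-0.042 -0.12  -0.25 ]
0.9 [-0.043 -0.121 -0.286]
1.0 [-0.042 -0.119 -0.321]
1.1 [-0.04  -0.113 -0.357]
1.2 [-0.036 -0.103 -0.392]
```

```bash
python3 -m handwheel '{"gripper":[-1,-1,-1,-1,-1,-1,-1,-1,-1,-1],"travel":[[-0.005,-0.013,-0.012],[-0.009,-0.025,-0.024],[-0.013,-0.036,-0.037],[-0.017,-0.047,-0.051],[-0.021,-0.057,-0.066],[-0.024,-0.067,-0.081],[-0.027,-0.076,-0.096],[-0.03,-0.084,-0.112],[-0.03,-0.084,-0.112],[-0.03,-0.084,-0.112]],"spin":[0,0,0,0,0,0,0,0,0,0]}'
```

```text
t: 10.85
eef_pos: [0.5653, -0.0449, 0.253]
ee_rot: [0.453, 1.57, -3.025]
force: [-5.2, 0.7, 6.7]
width: 0.0301
```

```bash
python3 -m handwheel '{"gripper":[-1,-1,-1,-1,-1,-1,-1,-1,-1,-1],"travel":[[-0.003,-0.007,-0.016],[-0.006,-0.014,-0.033],[-0.008,-0.02,-0.05],[-0.01,-0.025,-0.067],[-0.012,-0.029,-0.084],[-0.013,-0.032,-0.102],[-0.014,-0.034,-0.12],[-0.014,-0.036,-0.138],[-0.014,-0.036,-0.138],[-0.014,-0.036,-0.138]],"spin":[0,0,0,0,0,0,0,0,0,0]}'
```

```text
t: 11.85
eef_pos: [0.5588, -0.0636, 0.1849]
ee_rot: [1.958, 1.569, -1.52]
force: [-4.7, -3.1, 8.5]
width: 0.03
```

```bash
python3 -m handwheel '{"gripper":[-1,-1,-1,-1,-1,-1,-1,-1],"travel":[[-0.001,0,-0.018],[-0.001,0,-0.036],[-0.001,0.001,-0.054],[-0.001,0.002,-0.071],[-0.001,0.002,-0.075],[-0.001,0.002,-0.075],[-0.001,0.002,-0.075],[-0.001,0.002,-0.075]],"spin":[0,0,0,0,0,0,0,0]}'
```

```text
t: 12.65
eef_pos: [0.559, -0.0628, 0.1478]
ee_rot: [2.611, 1.569, -0.867]
force: [-3.8, -5.5, 10.1]
width: 0.0301
```

```bash
python3 -m handwheel '{"gripper":[-1,-1,-1,-1],"travel":[[0,0,-0.006],[0,0,-0.01],[0,0,-0.01],[0,0,-0.01]],"spin":[0,0,0,0]}'
python3 - <<'E'
from h import *
for c in ("side","top","wrist"):
    f=viewer.grab_frame(c); im=f["pixels"]
    print(c,spotter.tip_of(c,"lever_ball")[:1],spotter.tip_of(c,"flange_top")[:1])
    if c=="side": im=cv2.resize(im[80:280,180:380],None,fx=3,fy=3,interpolation=cv2.INTER_CUBIC)
    cv2.imwrite(f"pics/{c}6.png",im)
    if c=="side": print(proj(f,np.array([.5599,-.061,.147])))
E
```

```text
t: 13.05
eef_pos: [0.5592, -0.0623, 0.143]
ee_rot: [3.004, 1.569, -0.474]
force: [-4.2, -2.5, 12.3]
width: 0.0297
side [{'at': [249.4, 160.8], 'conf': 0.59}] []
(np.float64(253.46059720751742), np.float64(159.17244565481724))
top [] []
wrist [{'at': [249.0, 265.1], 'conf': 0.69}] []
```

View pics/side6.png

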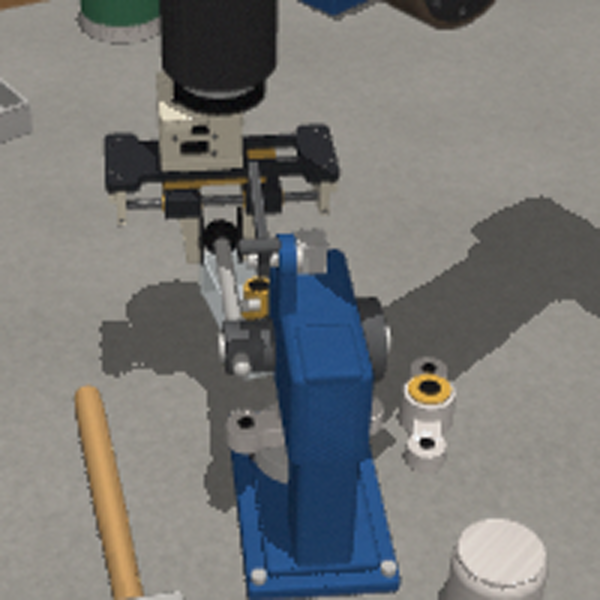

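View pics/wrist6.png

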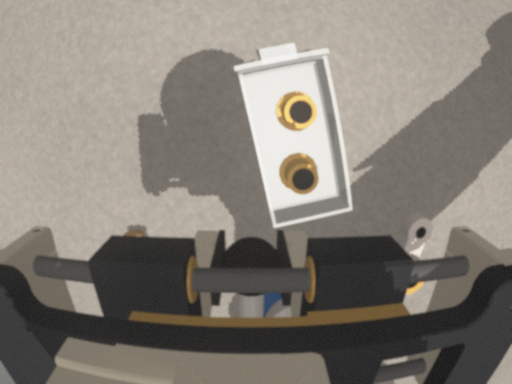

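Run:
```python
from h import *
f=viewer.grab_frame("side"); im=f["pixels"]
z=cv2.resize(im[140:185,230:290],None,fx=12,fy=12,interpolation=cv2.INTER_NEAREST)
for zz,col in ((.143,(0,0,255)),(.148,(0,255,0)),(.155,(255,0,0))):
    th=np.arcsin((zz-.17)/.18); h=.18*np.cos(th); B=np.array([.6191-.332*h,.1071-.943*h,zz])
    x,y=proj(f,B); r=491.45*.016/np.linalg.norm(B-f["eye"]); print(zz,np.degrees(np.radians(50)-th)*np.pi/180,x,y,r)
    cv2.circle(z,(int((x-230+.5)*12),int((y-140+.5)*12)),int(r*12),col,1)
cv2.imwrite("pics/sz7.png",z)
f=viewer.grab_frame("top"); im=f["pixels"]
cv2.imwrite("pics/top7.png",cv2.resize(im[125:285,180:360],None,fx=4,fy=4,interpolation=cv2.INTER_CUBIC))
```

```text
0.143 1.023232898773851 253.474880424162 160.48345342319746 6.089485903939052
0.148 0.9951932102800286 253.44052805135743 158.77645853455658 6.100551689083362
0.155 0.95609471260778 253.3989344089908 156.42756019131187 6.116913124421234
```

View pics/sz7.png

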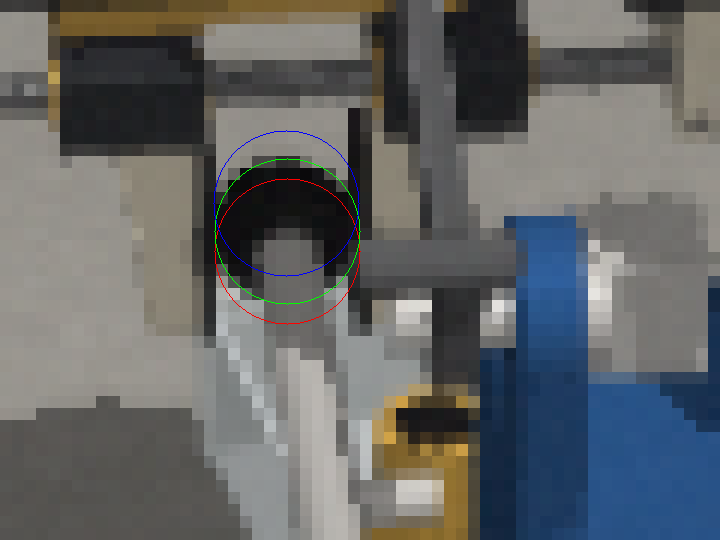

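View pics/top7.png

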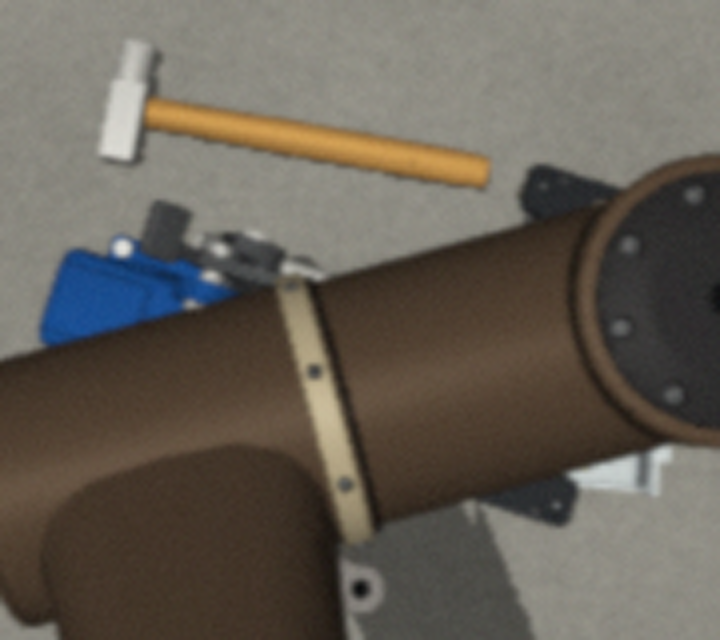

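```bash
python3 -m handwheel '{"gripper":[-1,-1,-1,-1,-1],"travel":[[0,0,0],[0,0,0],[0,0,-0.005],[0,0,-0.008],[0,0,-0.008]],"spin":[0,0,0,0,0]}' 60
python3 - <<'E'
from h import *
f=viewer.grab_frame("side"); im=f["pixels"]
z=cv2.resize(im[140:185,230:290],None,fx=12,fy=12,interpolation=cv2.INTER_NEAREST)
cv2.imwrite("pics/sz8.png",z); s=arm.get_state(); print(s["force"],s["eef_pos"],s["width"])
E
```

```text
t: 14.1
eef_pos: [0.5593, -0.0619, 0.1394]
ee_rot: [-3.016, 1.568, -0.21]
force: [-6.0, 0.7, 17.0]
width: 0.0296
[-6.67285904 -0.58714819 16.84972274] [ 0.55937884 -0.0618922   0.13949027] 0.0298667420604163
```

View pics/sz8.png

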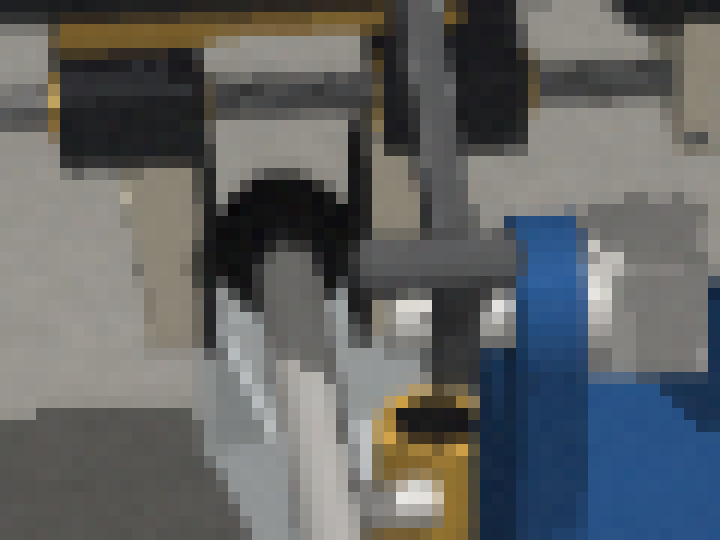

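```bash
python3 -m handwheel '{"gripper":[-1,-1,-1],"travel":[[0,0,-0.004],[0,0,-0.006],[0,0,-0.006]],"spin":[0,0,0]}' 60
python3 - <<'E'
from h import *
f=viewer.grab_frame("side"); im=f["pixels"]
z=cv2.resize(im[140:185,230:290],None,fx=12,fy=12,interpolation=cv2.INTER_NEAREST)
for zz,col in ((.143,(0,0,255)),(.147,(0,255,0))):
    th=np.arcsin((zz-.17)/.18); h=.18*np.cos(th); B=np.array([.6191-.332*h,.1071-.943*h,zz])
    x,y=proj(f,B); cv2.circle(z,(int((x-230+.5)*12),int((y-140+.5)*12)),int(6.1*12),col,1)
cv2.imwrite("pics/sz9.png",z); s=arm.get_state(); print(s["force"],s["eef_pos"],s["width"])
E
```

```text
t: 14.45
eef_pos: [0.5595, -0.0616, 0.1369]
ee_rot: [-2.866, 1.568, -0.06]
force: [-7.7, 2.2, 20.1]
width: 0.0297
[-7.23730427  2.34366986 20.62244322] [ 0.55950205 -0.06162588  0.13691972] 0.029943780141382225
```

View pics/sz9.png

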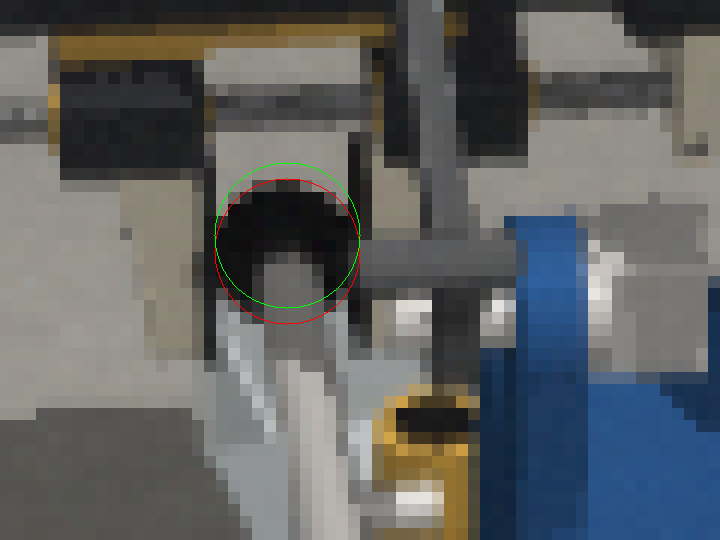

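```bash
python3 -m handwheel '{"gripper":[-1,-1,-1,-1,-1,-1],"travel":[[0,0,0],[0,0,0],[0,0,0],[0,0,0],[0,0,0],[0,0,0]],"spin":[0,0,0,0,0,0]}' 60
python3 - <<'E'
from h import *
f=viewer.grab_frame("side"); im=f["pixels"].astype(int).sum(2)
print(im[148:166,251:257])
f=viewer.grab_frame("wrist"); cv2.imwrite("pics/wrist10.png",f["pixels"])
s=arm.get_state(); print(s["force"],s["moment"],s["eef_pos"],s["width"])
E
```

```text
t: 15.1
eef_pos: [0.5595, -0.0616, 0.137]
ee_rot: [-2.872, 1.568, -0.066]
force: [-7.8, 2.1, 20.3]
width: 0.0296
[[209 202 168 205 200 208]
 [195 198 203 182 179 185]
 [276 306 312 304 305 287]
 [423 425 425 441 432 429]
 [429 425 429 434 440 437]
 [426 428 433 428 432 436]
 [415 427 418 413 414 426]
 [224 226 141 138 230 404]
 [ 46  56  55  41  43  63]
 [ 45  53  34  51  43  41]
 [ 47  48  52  50  55  38]
 [ 52  60  58  60  55  49]
 [ 57  64  83  96  65  52]
 [ 59 157 202 253 139  67]
 [131 300 310 310 294 167]
 [166 292 309 312 299 229]
 [156 287 303 310 303 280]
 [143 293 306 308 306 276]]
[-7.820065    2.43701757 19.77436213] [1.17198553 2.49029908 0.01647157] [ 0.55948127 -0.06160793  0.13695809] 0.030080872223341486
```

View pics/wrist10.png

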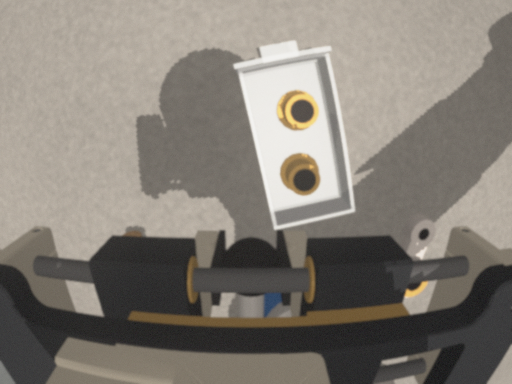

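```bash
python3 -m handwheel '{"gripper":[-1,-1,-1,-1],"travel":[[0,0,-0.004],[0,0,-0.008],[0,0,-0.008],[0,0,-0.008]],"spin":[0,0,0,0]}' 60
python3 - <<'E'
from h import *
f=viewer.grab_frame("side"); im=f["pixels"].astype(int).sum(2)
print(im[150:166,251:257])
z=cv2.resize(f["pixels"][130:230,230:330],None,fx=6,fy=6,interpolation=cv2.INTER_NEAREST)
cv2.imwrite("pics/sz11.png",z)
s=arm.get_state(); print(s["force"],s["moment"],s["eef_pos"],s["width"])
E
```

```text
t: 15.6
eef_pos: [0.5597, -0.0612, 0.1335]
ee_rot: [-2.729, 1.567, 0.077]
force: [-9.8, 5.2, 25.4]
width: 0.0301
[[177 231 220 209 198 196]
 [230 262 259 266 271 279]
 [427 424 427 436 436 439]
 [428 430 428 429 435 440]
 [437 439 438 434 429 424]
 [416 414 416 412 419 424]
 [221 221 127 138 310 400]
 [ 34  45  49  43  41  86]
 [ 54  43  57  61  52  50]
 [ 46  57  46  47  47  60]
 [ 47  60  61  46  53  46]
 [ 50  62  83 103  57  49]
 [ 60 109 208 247 147  63]
 [126 298 302 310 293 165]
 [172 291 303 310 298 221]
 [158 290 301 306 301 279]]
[-9.80809327  5.68228068 25.2728341 ] [2.19810716 3.23096627 0.02344633] [ 0.55970889 -0.06112626  0.13350886] 0.029891899235284576
```

View pics/sz11.png

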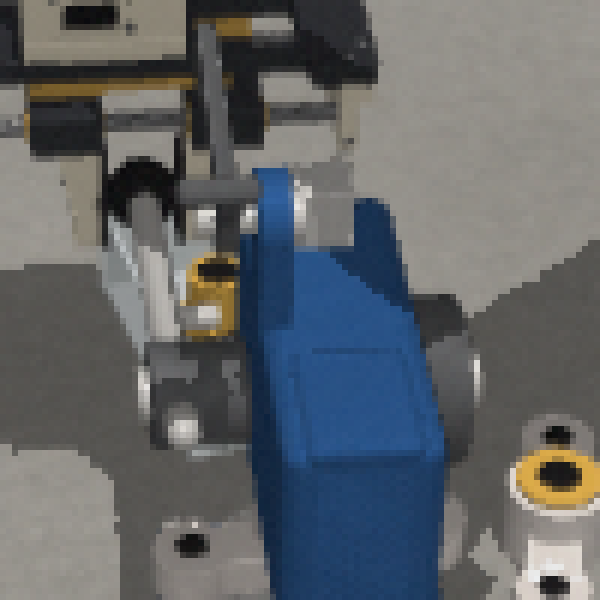

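```bash
python3 -m handwheel '{"gripper":[-1,-1,-1,-1,-1,-1,-1,-1],"travel":[[0,0,0.003],[0,0,0.006],[0,0,0.006],[0,0,0.006],[0,0,0.006],[0,0,0.006],[0,0,0.006],[0,0,0.006]],"spin":[0,0,0,0,0,0,0,0]}' 60
python3 - <<'E'
from h import *
for c in("side","wrist"):
    f=viewer.grab_frame(c); cv2.imwrite(f"pics/{c}12.png",f["pixels"])
    if c=="side": print(f["pixels"].astype(int).sum(2)[153:159,251:257])
s=arm.get_state(); print(s["t"],s["force"],s["eef_pos"],s["width"])
E
```

```text
t: 16.45
eef_pos: [0.5595, -0.0615, 0.1355]
ee_rot: [-2.794, 1.568, 0.011]
force: [-6.1, 2.6, 16.4]
width: 0.0301
[[429 428 428 431 433 436]
 [435 429 430 421 435 422]
 [406 312 322 319 404 404]
 [ 50  49  36  44  52 146]
 [ 48  42  45  60  52  46]
 [ 51  58  50  60  54  41]]
16.55 [-5.17951511  2.30514072 16.16083227] [ 0.55953087 -0.06144572  0.13548725] 0.029180210335891892
```

View pics/side12.png

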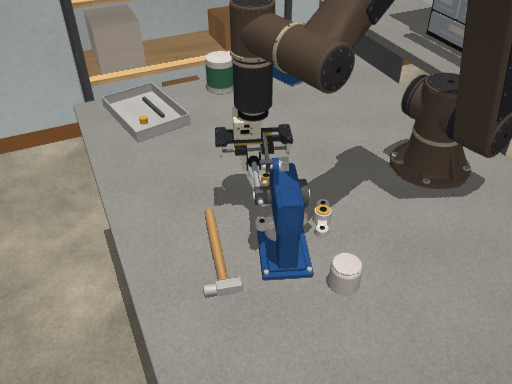

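```bash
python3 -c "
from station import arm
print(arm.get_state()['force']); print(arm.job_done())"
```

```text
[-5.17951511  2.30514072 16.16083227]
the job is handed in; nothing more can be done
None
```

I flipped the safety catch back, gripped the lever ball, pulled the lever down until it stopped, and handed the job in at about 16.6 s. The gripper was still closed on the ball, pushing down with about 16 N.

**What the last checks showed**
- **Catch:** the side picture showed it fully flipped, with the hook standing up and clear. My push on the tab also came up against its end stop.
- **Pressure:** I pushed up to 25 N, well above the 12 N needed to press the bushing in. It held steady for 0.6 s at 20 N, with no creep, before I eased off to 16 N.
- **Other things on the bench:** the last side picture showed the hammer, tin and finished link where they had been. The drawer was mostly hidden there, but the arm never went near it.

**What disagreed or could not be checked**
- **Flange not seen directly:** the press and the arm hid it from every camera, so that it is home rests on the lever position and force.
- **Ball height reads low:** the pictures put the ball at about 140 mm, and the gripper's grasp point was at 135.5 mm, against the nominal 147 mm at home. My best explanation is a slightly soft stop, a few millimetres of slip of the pads on the ball and the camera calibration error.
- **Stop less abrupt than expected:** the force rose gradually, about 1.4 N per mm, instead of sharply.
- **Sideways force:** about 5 to 6 N remained on the ball at the end.

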